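Load the sample rod into the instrument port

ROBOT

A 6-joint arm with a two-finger parallel gripper is mounted at the origin on the work surface. World frame = base frame: x ahead of the robot, y to its left, z up, the work surface at z = 0. Lengths are in m, angles in rad, forces in N, time in s.
With the tool pointing down it reaches from about 0.25 to 0.725 m from the base axis. Payload 4 kg.
Tool frame: the origin (TCP) lies at the very end of the fingers, on their centre line; the grasp point (between the pads) lies 19 mm behind it; z points along the fingers, x is the direction in which the jaws open and shut, and the axes are right-handed (so a half turn about z gives the same grasp; the last joint's range is limited). The gripper opens to 85 mm and grips with 20 to 120 N. Pads are 22 mm wide; open, the fingers measure 114 mm over their backs; the gripper's body (76 mm by 85 mm) begins 54 mm behind the grasp point. The pads swing forward as they close: fully open they stand 13 mm farther back than shut.
Start: joints at [-1.161, 0.241, 0.005, 1.335, 0, 1.571], TCP at [0.199, -0.459, 0.231] pointing down, gripper open.
Joint ranges: [-2.72, 2.72], [-1.05, 1.87], [-1.09, 1.28], [-1.99, 2.15], [-1.42, 1.44], [-3.14, 3.14]. Speed limits (rad/s): [2.79, 2.79, 3.14, 3.14, 3.14, 3.14].

INTERFACE

Orientations are given as [roll, pitch, yaw] about the fixed x, y, z axes, in that order (R = Rz(yaw) Ry(pitch) Rx(roll)).
In Python, from plant import robot gives the robot as it stands.
- The arm moves only by the tool servo_tool, never from a script. Its argument "moves" is a list of rows, each a list of 3 entries, a list of its own where there are three numbers: the shift along the tool's x, y, z in mm, then the turn, a rotation vector about the tool's x, y, z in degrees, then the finger opening in mm, from 0 to 85.4. In form: [[[dx, dy, dz], [ax, ay, az], jaw], ...]. A call has 1 to 5 rows; each row shifts and turns the commanded pose from where the row before left it, along the tool's axes as they then stand; what a row does not reach is not made up. A row lasts 1/8 s, in which the tool goes at most 62.5 mm and 10.7 degrees, less where a joint would pass 70% of its speed; a pose out of reach is approached as far as the arm can. A call is refused whole if a number of a shift passes 62.5 or a number of a turn 10.7, either way. A call with a gripper value outside its range is refused whole. The fingers move at their own pace and stop on an object; "grip_force" is the grip in N (left out, the last holds). Time passes only in rows, so rows that do not move let the fingers close. It gives the time, the measured TCP pose, the force and the opening at its end, in the units of the state.
- robot.state(): the state, without advancing time (a new reading comes with each control period).
- robot.grab_frame(name): name is "scene" or "side" or "wrist"; returns (picture, depth): 420x560x3 uint8, red, green, blue; 420x560 float32, m along the optical axis (not along the pixel's ray), 0 where there is no reading.
- robot.camera_info(name): a dict with "camera_matrix" (3x3 intrinsics, pixels), "world_to_cam" (4x4, takes a point from world to camera coordinates). Camera axes: x right, y down, z forward; pixel columns grow to the right and rows downward; lengths in m; the calibration is good to about 2 mm. A picture is of the moment at which its call begins: read the wrist's pose just before it. camera_info takes no time and is no camera call; for the wrist camera it gives the pose at the moment of the call.
- robot.close_job(): hands the job in, once; it reports no verdict.
The state is a dict: "clock": time; "q": joint angles; "dq": joint speeds; "joint_efforts": joint torques, N m; "ee_pos": TCP position; "orientation": TCP orientation; "wrist_force": force on the tool from outside, world axes, zero at the start; "torque": the same for the moment, N m; "finger_gap": opening from 0.0 (shut) to 1.0 (fully open).
Only numpy, scipy, OpenCV 4.12 (cv2) and the standard library are available. Lean on these libraries where they do the work, as an engineer would, in place of code of your own. Each camera call takes 0.05 s, during which the arm holds its last target.

TASK

Take the sample rod out of its low rack and thread it straight down through both aluminium guide plates of the grey sample port, feeling gently for the hole because the yoke carrying the plates can be clamped anywhere along its slot. Then push the rod on through the stiff seal until its collar sits down on the upper plate, and let go. Never press hard on the port, and leave the jar, the tray and the screwdriver where they are.

Things in the scene. Friction and masses are not known exactly. Their poses are not given: they have to be found in the camera images.
- port: Sample port fixed to the table: grey base 150 x 170 x 45 mm (its middle at y = 20 mm), a black column (x 46 to 86 mm, 128 mm high), and before it an aluminium yoke with two level plates. Origin on the table under the zero end of the yoke's slot; z up, x towards the column, y along the yoke's slot. The hole axis is at x = 0 but y = +4 to +36 mm, wherever the yoke is clamped: unmeasured. Push with under 25 N: contact forces on the port adding up to 60 N fail.
- port_zero (a point): Top of the upper yoke plate at the slot's zero end, 130 mm above the table; axes as the port. The plate is 60 (x) x 100 (y) x 12 mm, with one vertical hole of 14 mm, 1 mm chamfer, in its centre. The hole lies 4 to 36 mm from this point along +y, unmeasured; touches of 3 to 5 N tell plate from hole. The yoke does not give when pushed.
- port_low (a point): Top of the lower yoke plate at the slot's zero end, 80 mm above the table: same plate, same 14 mm hole, exactly in line under the upper one (shifted by the same unknown amount).
- port_seal (a point): 60 mm above the table, just under the lower plate: two sprung rubber seals, 9 mm apart when empty, grip the shaft on the hole axis (about 5 N each) with some 3 to 8 N of drag, so the rod does not sink by its weight and must be pushed home. Below them is an open pocket 30 x 60 mm: the tip touches nothing there.
- rack_hole (a point): Mouth of the only hole in the grey plastic rack (block 90 x 110 x 60 mm on a dark foot 110 x 130 mm, fixed to the table): 60 mm above the table, hole 14 mm wide and 50 mm deep. The rod stands in it.
- rod_grip (a point): Middle of the rod's grip, on the axis, 140 mm above the tip. The rod (0.1 to 0.2 kg, 165 mm long) stands upright: steel shaft 12 mm in diameter, 110 mm long, its lower end tapering to 9 mm over the last 2.5 mm; then a collar 32 mm wide, 5 mm thick; then a square black grip 22 x 22 mm, 50 mm long, with its flats across x and y. z runs up the rod.
- rod_tip (a point): Lower end of the rod, on its axis.
- rod_collar (a point): Middle of the underside of the rod's collar, 110 mm above the tip; 130 mm above the table when home.
- jar_mid (a point): Centre of a small closed jar, 48 mm across, 55 mm high, a bystander.
- tray_mid (a point): Centre of a small open steel tray, 90 x 70 x 22 mm, a bystander.
- driver: A screwdriver 150 mm long lying on the table, a bystander.
Things that resemble listed ones, but are neither listed nor needed, are in the scene too. Leave any blue or yellow look-alike of the part that bears rod_grip alone.

How it is judged:
By the outcome, as a careful person would: the job done as asked, in the order asked, and still so for the second after the job is handed in, with the robot touching nothing.
It also fails if it takes over 72 s, if anything falls off the work surface, if the arm or the gripper's body presses on something with over 40 N, if the wrist force passes 120 N, or if a joint passes its speed limit or range.

## Working session

There is one attempt and no reset: what is moved stays moved. The work goes in short steps, Python scripts to look and compute and a tool call to move; the robot and the scene stay as the last step left them, time stands still between calls to the robot, and variables do not carry over. Pictures are saved under pics/ and viewed, and the job is handed in when it is done.

Besides the shell and the picture viewer there is one more tool, called as name(argument=value, ...), one argument or row to a line, values as JSON. servo_tool: Moves the arm, as the interface text tells. Its arguments: {"type":"object","properties":{"moves":{"type":"array"},"grip_force":{"type":"number"}},"required":["moves"]}

```bash
ls; mkdir -p pics; python3 - <<'E'
from plant import robot
import numpy as np,cv2
s=robot.state();print(s)
for n in ("scene","side","wrist"):
    ci=robot.camera_info(n)
    im,d=robot.grab_frame(n)
    cv2.imwrite(f"pics/{n}0.png",im[:,:,::-1]);np.savez(f"{n}0.npz",im=im,d=d,K=ci["camera_matrix"],T=ci["world_to_cam"])
    print(n,ci)
E
```

```text
pics
{'clock': 0.0, 'q': array([-1.16098825e+00,  2.41390612e-01,  3.70191399e-03,  1.33519157e+00,
       -3.11858656e-06,  1.57079151e+00]), 'dq': array([-0.00229073,  0.00085293, -0.001325  ,  0.00100401,  0.00094242,
       -0.00100481]), 'joint_efforts': array([-1.32820456e-03, -3.72312284e+01,  2.52410817e+01,  1.68603100e-02,
       -5.90259037e-05, -8.05021926e-06]), 'ee_pos': array([ 0.1989609 , -0.45801228,  0.23041561]), 'orientation': array([ 3.14158955e+00,  2.08394350e-03, -1.16098343e+00]), 'wrist_force': array([-0.06209939,  0.19377955, -0.0896785 ]), 'torque': array([ 0.00411616, -0.00558505, -0.0137064 ]), 'finger_gap': 1.0014718506967144}
scene {'camera_matrix': array([[448.86359092,   0.        , 286.61098469],
       [  0.        , 448.86359092, 204.8876537 ],
       [  0.        ,   0.        ,   1.        ]]), 'world_to_cam': array([[ 0.83473167,  0.55046403,  0.01457387, -0.49622721],
       [ 0.32895872, -0.47726373, -0.81486532, -0.05391288],
       [-0.44159847,  0.68498809, -0.57946709,  1.27827718],
       [ 0.        ,  0.        ,  0.        ,  1.      
[... 187 characters left out ...]
orld_to_cam': array([[-0.81708963, -0.57644973, -0.00838094,  0.47373063],
       [-0.36658116,  0.53072124, -0.76416832,  0.2628401 ],
       [ 0.44495257, -0.62132171, -0.64496244,  0.61120072],
       [ 0.        ,  0.        ,  0.        ,  1.        ]])}
wrist {'camera_matrix': array([[335.45546496,   0.        , 274.61503934],
       [  0.        , 335.45546496, 215.79118792],
       [  0.        ,   0.        ,   1.        ]]), 'world_to_cam': array([[ 0.39946818, -0.91674501, -0.00193754, -0.49955253],
       [-0.88079651, -0.38438811,  0.27648379, -0.03675167],
       [-0.2542099 , -0.1087399 , -0.96101663,  0.37794914],
       [ 0.        ,  0.        ,  0.        ,  1.        ]])}
```

View pics/scene0.png

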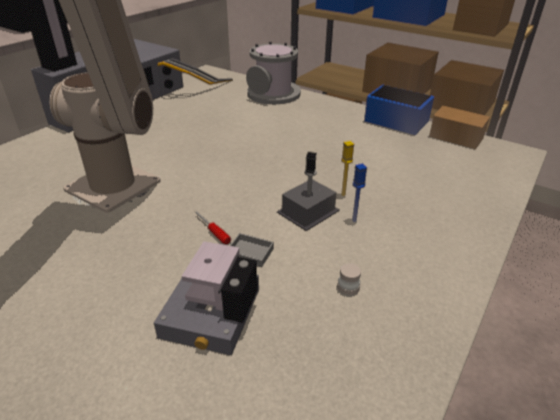

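View pics/side0.png

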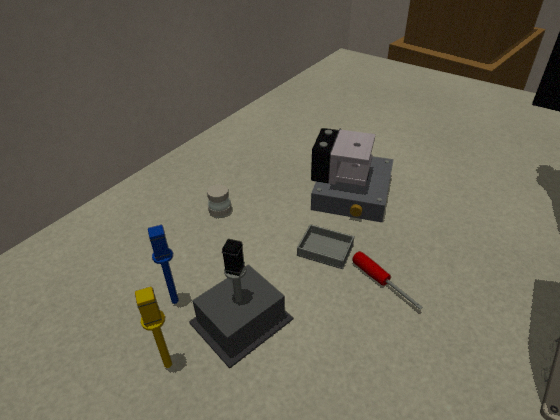

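View pics/wrist0.png

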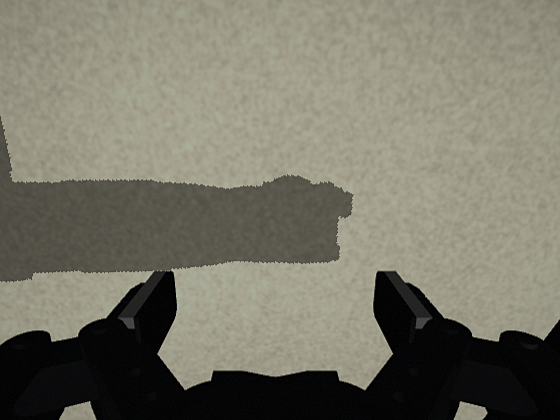

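The scene view shows the rod's black grip at (311,162) in the rack and the port's plate hole at about (208,261). In the side view the grip is at (233,255) and the hole at (357,145). The blue and yellow look-alikes stand free on the table. I'll zoom in.

```bash
python3 - <<'E'
import numpy as np,cv2
a=np.load("scene0.npz");b=np.load("side0.npz")
def crop(f,x0,x1,y0,y1,s):
    return cv2.resize(f["im"][y0:y1,x0:x1,::-1],None,fx=s,fy=s,interpolation=cv2.INTER_CUBIC)
A=crop(a,150,280,235,350,5)
B=crop(b,300,410,120,225,5)
cv2.imwrite("pics/zs.png",A);cv2.imwrite("pics/zd.png",B)
cv2.imwrite("pics/zr.png",np.hstack([crop(a,270,350,140,230,5),crop(b,185,265,230,320,5)]))
E
```

```text
(no output)
```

View pics/zs.png

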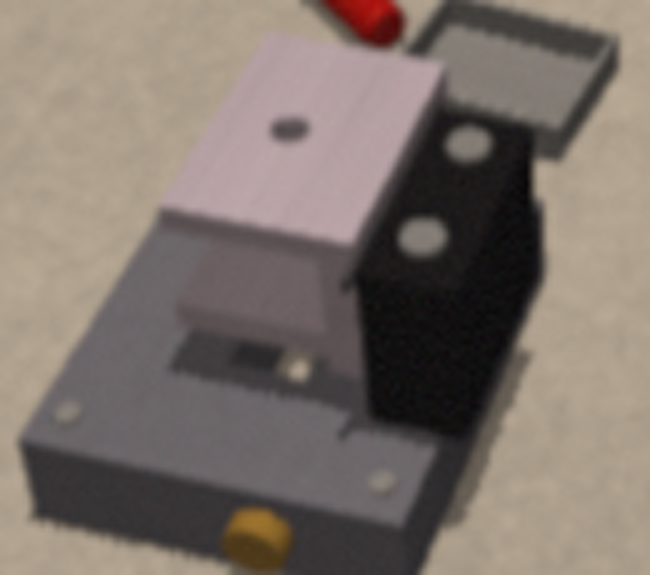

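View pics/zd.png

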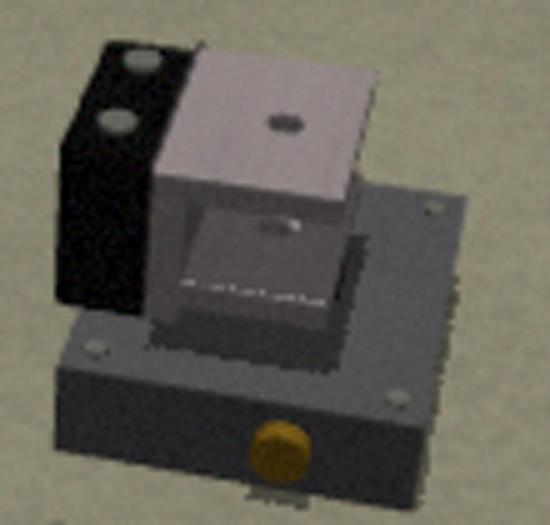

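View pics/zr.png

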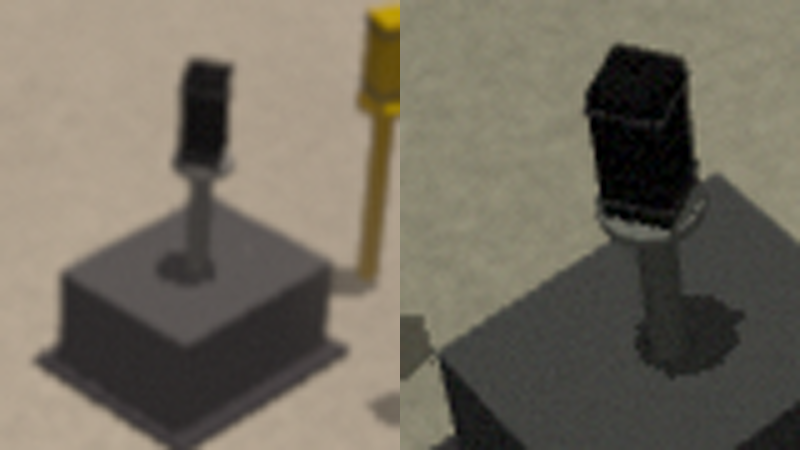

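```bash
cat > h.py <<'E'
import numpy as np
def ray(K,T,uv,z):
    R=T[:3,:3];c=-R.T@T[:3,3]
    d=R.T@(np.linalg.inv(K)@np.array([uv[0],uv[1],1.]))
    return c+d*(z-c[2])/d[2]
E
python3 - <<'E'
import numpy as np
from h import *
np.set_printoptions(precision=4,suppress=True)
a=np.load("scene0.npz");b=np.load("side0.npz")
def px(X,Y,x0,y0): return ((X+.5)/5-.5+x0,(Y+.5)/5-.5+y0)
def go(f,pts,x0,y0,z):
    P=np.array([ray(f["K"],f["T"],px(*p,x0,y0),z) for p in pts]);print(P[:,:2].tolist() and P[:,:2]);return P
print("plate scene");P=go(a,[(270,35),(447,65),(352,245),(160,212),(290,129)],150,235,.13)
for i in range(4):
  e=P[(i+1)%4]-P[i];print(np.linalg.norm(e),np.degrees(np.arctan2(e[1],e[0]))) if i<4 else 0
print("plate side");P=go(b,[(202,47),(378,70),(347,200),(155,175),(286,123)],300,120,.13)
for i in range(3):
  e=P[(i+1)]-P[i];print(np.linalg.norm(e),np.degrees(np.arctan2(e[1],e[0])))
print("rack scene");P=go(a,[(62,270),(190,205),(330,265),(187,347)],270,140,.06);print(P.mean(0))
for i in range(3):
  e=P[(i+1)]-P[i];print(np.linalg.norm(e),np.degrees(np.arctan2(e[1],e[0])))
print("grip top scene,side");go(a,[(208,66)],270,140,.175);go(b,[(188,98),(220,45),(287,62),(268,118),(240,80)],185,230,.175)
print("shaft at rack mouth");go(a,[(200,278)],270,140,.06);go(b,[(667-400,365)],185,230,.06)
print("base screws scene z.045");go(a,[(67,412),(381,482)],150,235,.045)
E
```

```text
plate scene
[[ 0.493  -0.1468]
 [ 0.5616 -0.1216]
 [ 0.5941 -0.2165]
 [ 0.5268 -0.2425]
 [ 0.5359 -0.1834]]
0.07312638243510564 20.122068909673892
0.1003236219554535 -71.09794878608933
0.07222386692752615 -158.86969364910402
0.10157909651181028 109.43257642216912
plate side
[[ 0.594  -0.2185]
 [ 0.5243 -0.2432]
 [ 0.4906 -0.149 ]
 [ 0.5598 -0.1226]
 [ 0.5361 -0.1849]]
0.07386861759832457 -160.46595054836413
0.09996929727927738 109.7201139637491
0.07409656539547448 20.912204507391795
rack scene
[[0.4684 0.1681]
 [0.4901 0.259 ]
 [0.5797 0.2507]
 [0.5563 0.1469]]
[0.5236 0.2062 0.06  ]
0.0934117851547418 76.54328909347399
0.08996540604670666 -5.306862673310078
0.10631224951306041 -102.71474267980851
grip top scene,side
[[0.5221 0.2138]]
[[0.5276 0.2221]
 [0.5341 0.2015]
 [0.5144 0.196 ]
 [0.5049 0.2155]
 [0.5205 0.2088]]
shaft at rack mouth
[[0.5305 0.2022]]
[[0.5174 0.2152]]
base screws scene z.045
[[ 0.503  -0.2813]
 [ 0.6205 -0.2408]]
```

```bash
cat >> h.py <<'E'
from scipy.spatial.transform import Rotation as Ro
def pose(s): return np.array(s["ee_pos"]),Ro.from_euler("xyz",s["orientation"])
def sim(p,R,moves):
    for d,a in moves:
        p=p+R.apply(np.array(d)/1000.);R=R*Ro.from_rotvec(np.radians(a))
    return p,R
E
python3 - <<'E'
import numpy as np
from h import *
from plant import robot
s=robot.state();p,R=pose(s);w=np.load("wrist0.npz");T=w["T"]
c=-T[:3,:3].T@T[:3,3]
print("cam off in tool mm",R.inv().apply(c-p)*1000,"fwd in tool",R.inv().apply(T[2,:3]))
tgt=np.array([.52,.21]);
# constant-yaw-rate: per row shift toward fan interpolation
r0,t0=np.hypot(*p[:2]),np.arctan2(p[1],p[0]);r1,t1=.50,np.arctan2(.21,.52)
n=10;yaw0=s["orientation"][2];a=np.radians(82.5)/n
q=p.copy();Rc=R
for i in range(1,n+1):
    r=r0+(r1-r0)*i/n;t=t0+(t1-t0)*i/n
    g=np.array([r*np.cos(t),r*np.sin(t),min(.33,.2304+.02*i)])
    d=np.round(Rc.inv().apply(g-q)*1000);q,Rc=sim(q,Rc,[(d,[0,0,-8.25])]);print(d,q)
print(Rc.as_euler("xyz"))
E
```

```text
cam off in tool mm [   0.44429076  -69.74293973 -141.76690031] fwd in tool [-6.63795501e-05  2.76471323e-01  9.61022166e-01]
[ -6. -77. -20.] [ 0.26727542 -0.42201805  0.25065178]
[ -7. -77. -20.] [ 0.32909858 -0.37559781  0.27067823]
[ -7. -76. -20.] [ 0.38285081 -0.32143139  0.29072061]
[ -9. -77. -20.] [ 0.42744493 -0.25803646  0.31078168]
[ -9. -77. -19.] [ 0.46247633 -0.18889934  0.32985681]
[-10. -76.  -0.] [ 0.48587772 -0.11590368  0.32994462]
[-10. -76.   0.] [ 0.4985626 -0.0403055  0.3300428]
[-12. -77.   0.] [0.49844429 0.03762379 0.33015228]
[-12. -76.   0.] [0.48713582 0.11372967 0.33026622]
[-13. -76.   0.] [0.46403283 0.18729079 0.33038397]
[-3.14007044e+00  2.16085594e-04  2.78887202e-01]
```

servo_tool(
  moves=[
    [[-5,-56,-12],[0,0,-5.9],85],
    [[-5,-56,-12],[0,0,-5.9],85],
    [[-5,-56,-12],[0,0,-5.9],85],
    [[-5,-56,-12],[0,0,-5.9],85],
    [[-5,-56,-12],[0,0,-5.9],85],
  ],
)

```text
clock: 0.78
ee_pos: [0.4122, -0.277, 0.2912]
orientation: [3.142, 0.0, -0.643]
wrist_force: [0.5, -0.8, -0.2]
finger_gap: 0.994
```

servo_tool(
  moves=[
    [[-6,-56,-12],[0,0,-5.9],85],
    [[-6,-56,-12],[0,0,-5.9],85],
    [[-6,-56,-12],[0,0,-5.9],85],
    [[-6,-56,0],[0,0,-5.9],85],
    [[-6,-56,0],[0,0,-5.9],85],
  ],
)

```text
clock: 1.4
ee_pos: [0.5026, -0.0133, 0.327]
orientation: [3.142, 0.0, -0.128]
wrist_force: [1.1, 0.2, -0.1]
finger_gap: 0.996
```

servo_tool(
  moves=[
    [[6,-56,0],[0,0,-5.8],85],
    [[6,-56,0],[0,0,-5.8],85],
    [[6,-56,0],[0,0,-5.8],85],
    [[6,-56,0],[0,0,-5.8],85],
    [[0,0,0],[0,0,0],85],
  ],
)

```text
clock: 2.02
ee_pos: [0.5207, 0.2117, 0.3261]
orientation: [-3.141, 0.002, 0.28]
wrist_force: [-0.8, -0.3, -0.0]
finger_gap: 0.997
```

```bash
cat >> h.py <<'E'
def snap(robot,n,tag):
    import cv2
    s=robot.state();ci=robot.camera_info(n);im,d=robot.grab_frame(n)
    cv2.imwrite(f"pics/{n}{tag}.png",im[:,:,::-1])
    np.savez(f"{n}{tag}.npz",im=im,d=d,K=ci["camera_matrix"],T=ci["world_to_cam"],p=s["ee_pos"],o=s["orientation"])
    print(s["clock"],s["ee_pos"],s["orientation"]);return im
E
python3 -c "
from h import *
from plant import robot
snap(robot,'wrist',1)"
```

```text
2.025 [0.52067903 0.21165738 0.32607435] [-3.14110829e+00  1.75986777e-03  2.80092739e-01]
```

View pics/wrist1.png

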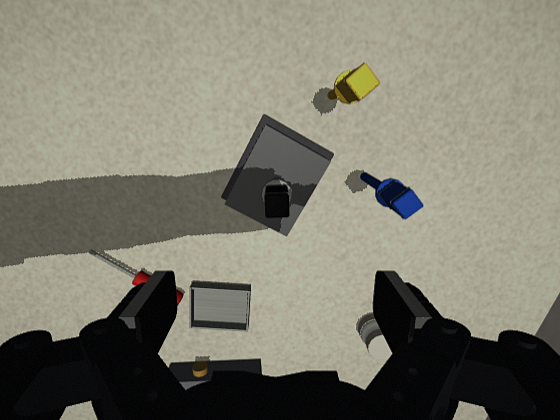

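The wrist view shows the rod's black grip at (277,202), almost square to the jaws. I'll measure its top face.

```bash
python3 - <<'E'
import numpy as np,cv2
a=np.load("wrist1.npz");im=a["im"][165:235,240:315,::-1]
c=cv2.resize(im,None,fx=8,fy=8,interpolation=cv2.INTER_NEAREST)
c=np.clip(c.astype(float)*3,0,255).astype(np.uint8)
cv2.imwrite("pics/zw1.png",c)
E
```

```text
(no output)
```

View pics/zw1.png

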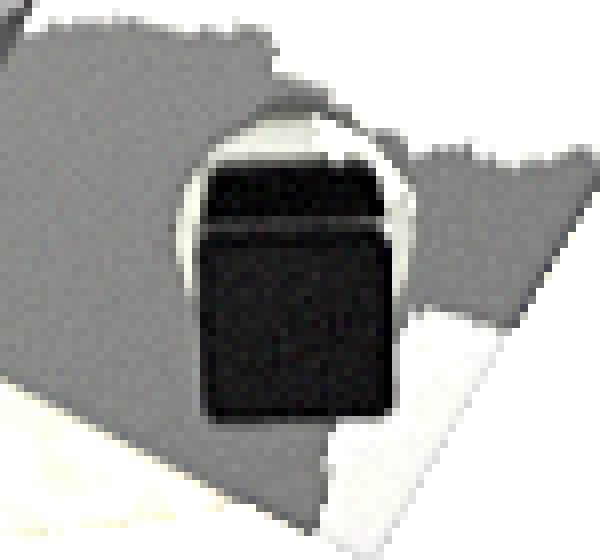

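```bash
python3 - <<'E'
import numpy as np
from h import *
a=np.load("wrist1.npz")
for uv,z in [((276.6,204.9),.175),((264.5,206),.175),((288.7,206),.175),((264.9,193.5),.175),((288.5,193.3),.175),((265.2,216.8),.175),((288.3,216.9),.175)]:
    print(ray(a["K"],a["T"],uv,z))
d=a["d"];print("depth",d[205,277],d[180:184,270:280].mean())
R=a["T"][:3,:3];t=a["T"][:3,3]
uv=np.array([276.6,204.9,1]);pc=np.linalg.inv(a["K"])@uv*d[205,277];print(R.T@(pc-t))
p=a["p"];Rt=Ro.from_euler("xyz",a["o"]);g=ray(a["K"],a["T"],(276.6,204.9),.175)
print("tool delta mm",Rt.inv().apply(g-p)*1000)
E
```

```text
[0.52315277 0.20774826 0.175     ]
[0.51295759 0.20373814 0.175     ]
[0.53391878 0.20979431 0.175     ]
[0.51019847 0.21492118 0.175     ]
[0.53037164 0.22093922 0.175     ]
[0.5163034  0.19414616 0.175     ]
[0.53652528 0.19989012 0.175     ]
depth 0.30411872 0.33903643
[0.52329752 0.20728832 0.17310118]
tool delta mm [  1.56254913   4.51380161 151.06966981]
```

servo_tool(
  moves=[
    [[2,4,40],[0,0,0],85],
    [[0,0,40],[0,0,0],85],
    [[0,0,40],[0,0,0],85],
    [[0,0,0],[0,0,0],85],
  ],
)

```text
clock: 2.58
ee_pos: [0.5222, 0.202, 0.204]
orientation: [3.14, 0.008, 0.271]
wrist_force: [-0.6, -0.4, 0.2]
finger_gap: 0.995
```

```bash
python3 -c "
from h import *
from plant import robot
snap(robot,'wrist',2)
snap(robot,'side',2)
snap(robot,'scene',2)"
python3 - <<'E'
import numpy as np,cv2
a=np.load("side2.npz")["im"][180:360,130:310,::-1]
b=np.load("scene2.npz")["im"][80:240,230:390,::-1]
cv2.imwrite("pics/z2.png",np.hstack([cv2.resize(a,(400,400)),cv2.resize(b,(400,400))]))
E
```

```text
2.575 [0.52220211 0.2019997  0.20402161] [3.14042535 0.00828106 0.27105983]
2.625 [0.52388408 0.20284181 0.20671078] [3.14099209 0.00315614 0.27132313]
2.675 [0.52510796 0.20361984 0.20846238] [ 3.14145995e+00 -7.90400534e-04  2.71799614e-01]
```

View pics/wrist2.png

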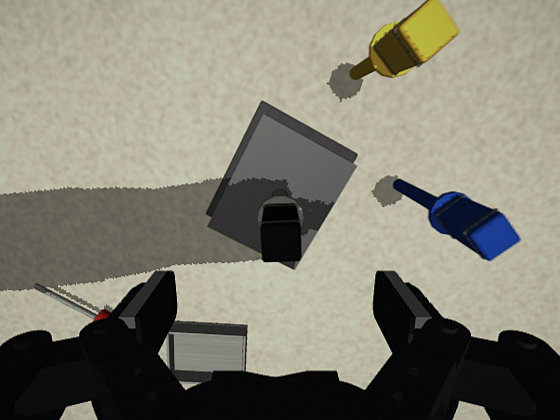

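View pics/z2.png

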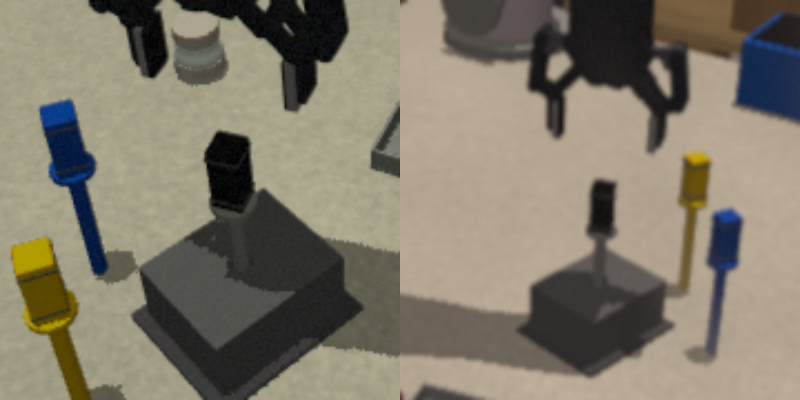

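servo_tool(
  moves=[
    [[0,0,0],[0,0,0],85],
    [[0,0,0],[0,0,0],85],
  ],
)

```text
clock: 2.98
ee_pos: [0.5253, 0.2048, 0.2088]
orientation: [-3.141, -0.003, 0.274]
wrist_force: [-0.6, -0.0, -0.2]
finger_gap: 0.992
```

```bash
python3 - <<'E'
from h import *
from plant import robot
import cv2
snap(robot,'wrist',3)
a=np.load("wrist3.npz");im=a["im"][175:285,230:330,::-1]
c=cv2.resize(im,None,fx=5,fy=5,interpolation=cv2.INTER_NEAREST)
cv2.imwrite("pics/zw3.png",np.clip(c.astype(float)*3,0,255).astype(np.uint8))
E
```

```text
2.975 [0.52534241 0.20481573 0.20879997] [-3.14137747e+00 -2.74526835e-03  2.73582327e-01]
```

View pics/zw3.png

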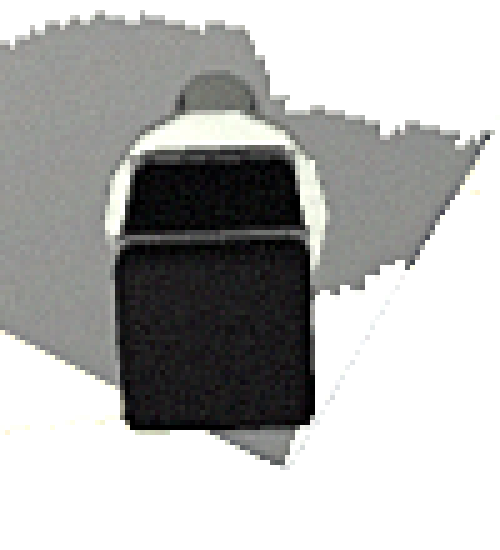

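```bash
python3 - <<'E'
from h import *
a=np.load("wrist3.npz")
P=[ray(a["K"],a["T"],(x/5-.4+230,y/5-.4+175),.175) for x,y in [(115,237),(312,230),(315,427),(128,430)]]
for i in range(4):
    e=P[(i+1)%4]-P[i];print(P[i][:2],np.linalg.norm(e),np.degrees(np.arctan2(e[1],e[0])))
g=np.mean(P,0);p=a["p"];Rt=Ro.from_euler("xyz",a["o"]);print(g,np.degrees(a["o"]))
print("tool delta mm",Rt.inv().apply(g-p)*1000)
E
```

```text
[0.50916938 0.21653906] 0.021603150416465818 17.7888959248952
[0.52973965 0.22313905] 0.02336443630055929 -72.60226057723999
[0.53672569 0.20084349] 0.021211480178500303 -163.37810221437155
[0.51640057 0.19477585] 0.022933107263427573 108.37993205001999
[0.52300882 0.20882436 0.175     ] [-1.79987671e+02 -1.57292290e-01  1.56751127e+01]
tool delta mm [-1.256527   -4.48276756 33.79761143]
```

servo_tool(
  moves=[
    [[-1,-4,25],[0,0,-1.5],85],
    [[0,0,30],[0,0,0],85],
    [[0,0,20],[0,0,0],85],
    [[0,0,0],[0,0,0],85],
    [[0,0,0],[0,0,0],85],
  ],
)

```text
clock: 3.65
ee_pos: [0.5232, 0.2085, 0.1334]
orientation: [-3.141, -0.002, 0.3]
wrist_force: [-0.3, -0.1, -0.3]
finger_gap: 0.995
```

Position is good (0.5232, 0.2085), so I'll close gently.

servo_tool(
  moves=[
    [[0,0,0],[0,0,0],40],
    [[0,0,0],[0,0,0],28],
    [[0,0,0],[0,0,0],24],
    [[0,0,0],[0,0,0],20],
    [[0,0,0],[0,0,0],18],
  ],
  grip_force=40,
)

```text
clock: 4.28
ee_pos: [0.5228, 0.2082, 0.1327]
orientation: [3.142, -0.001, 0.3]
wrist_force: [0.5, -1.2, 1.5]
finger_gap: 0.256
```

servo_tool(
  moves=[
    [[0,0,0],[0,0,0],10],
    [[0,0,0],[0,0,0],10],
    [[0,0,0],[0,0,0],10],
  ],
  grip_force=60,
)

```text
clock: 4.65
ee_pos: [0.5228, 0.2082, 0.1327]
orientation: [-3.142, -0.001, 0.3]
wrist_force: [0.2, -0.6, 4.6]
finger_gap: 0.249
```

servo_tool(
  moves=[
    [[0,0,-10],[0,0,0],10],
    [[0,0,-15],[0,0,0],10],
    [[0,0,-15],[0,0,0],10],
    [[0,0,0],[0,0,0],10],
  ],
)

```text
clock: 5.15
ee_pos: [0.5232, 0.2085, 0.1742]
orientation: [-3.141, -0.003, 0.3]
wrist_force: [0.3, -0.3, -2.5]
finger_gap: 0.248
```

servo_tool(
  moves=[
    [[0,0,-20],[0,0,0],10],
    [[0,0,-30],[0,0,0],10],
    [[0,0,-40],[0,0,0],10],
    [[0,0,-40],[0,0,0],10],
    [[0,0,0],[0,0,0],10],
  ],
)

```text
clock: 5.78
ee_pos: [0.5238, 0.2087, 0.3057]
orientation: [-3.141, -0.007, 0.3]
wrist_force: [-0.3, 0.0, -2.1]
finger_gap: 0.25
```

```bash
python3 - <<'E'
from h import *
from plant import robot
import cv2
snap(robot,'side',4);snap(robot,'scene',4);snap(robot,'wrist',4)
a=np.load("side4.npz")["im"][100:360,110:370,::-1];b=np.load("scene4.npz")["im"][50:250,230:430,::-1]
cv2.imwrite("pics/z4.png",np.hstack([cv2.resize(a,(400,400)),cv2.resize(b,(400,400))]))
E
```

```text
5.775 [0.52378102 0.20870986 0.3056929 ] [-3.14099329 -0.00660015  0.29989327]
5.825 [0.52288364 0.20831462 0.30317695] [-3.14136849e+00 -2.28162159e-03  2.99837478e-01]
5.875 [0.52214452 0.20804025 0.30150811] [3.14153961e+00 1.04405426e-03 2.99867688e-01]
```

View pics/z4.png

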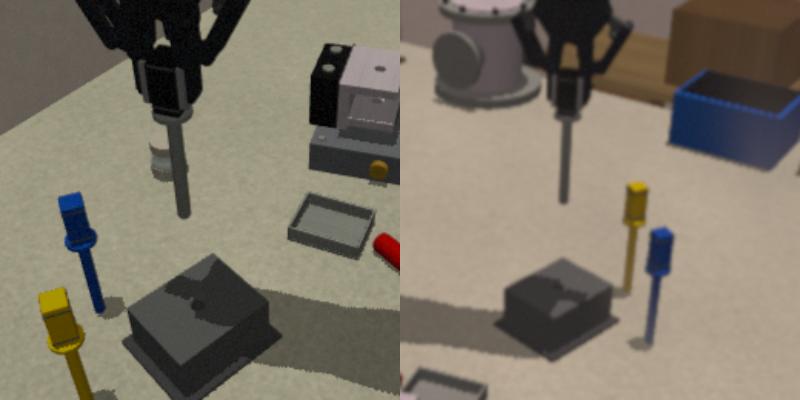

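View pics/wrist4.png

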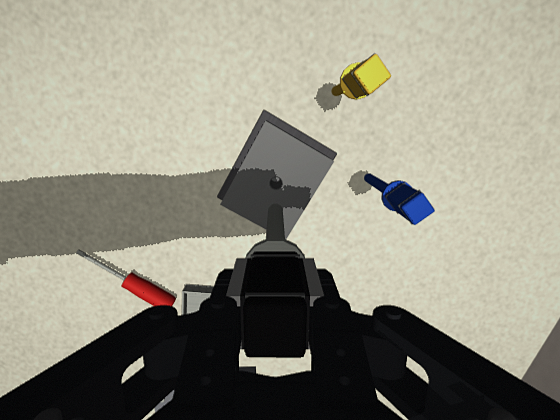

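servo_tool(
  moves=[
    [[0,0,0],[0,0,-3.1],10],
    [[-9,27,0],[0,0,0],10],
    [[-17,53,0],[0,0,0],10],
    [[-17,53,0],[0,0,0],10],
    [[-17,53,0],[0,0,0],10],
  ],
)

```text
clock: 6.55
ee_pos: [0.5295, 0.0114, 0.2999]
orientation: [-3.14, 0.004, 0.355]
wrist_force: [1.3, -0.5, -2.7]
finger_gap: 0.251
```

servo_tool(
  moves=[
    [[-17,53,0],[0,0,0],10],
    [[-17,53,0],[0,0,0],10],
    [[-17,53,0],[0,0,0],10],
    [[-9,27,0],[0,0,0],10],
    [[0,0,0],[0,0,0],10],
  ],
)

```text
clock: 7.18
ee_pos: [0.5376, -0.1844, 0.2995]
orientation: [-3.139, 0.004, 0.35]
wrist_force: [0.3, 0.3, -2.7]
finger_gap: 0.251
```

servo_tool(
  moves=[
    [[0,0,0],[0,0,0],10],
    [[0,0,0],[0,0,0],10],
  ],
)

```text
clock: 7.42
ee_pos: [0.5387, -0.1812, 0.3018]
orientation: [-3.141, 0.001, 0.356]
wrist_force: [0.2, -0.0, -2.0]
finger_gap: 0.252
```

```bash
python3 - <<'E'
from h import *
from plant import robot
import cv2
snap(robot,'side',5);snap(robot,'scene',5);snap(robot,'wrist',5)
a=np.load("side5.npz")["im"][60:200,290:430,::-1];b=np.load("scene5.npz")["im"][160:300,140:280,::-1]
cv2.imwrite("pics/z5a.png",cv2.resize(a,None,fx=4,fy=4,interpolation=cv2.INTER_CUBIC));cv2.imwrite("pics/z5b.png",cv2.resize(b,None,fx=4,fy=4,interpolation=cv2.INTER_CUBIC))
E
```

```text
7.425 [ 0.53867944 -0.18116109  0.30175139] [-3.14056257e+00  8.96252757e-04  3.55548837e-01]
7.475 [ 0.53881755 -0.18115229  0.30203483] [-3.14098174e+00  4.82258048e-04  3.55693942e-01]
7.525 [ 0.53891671 -0.18122213  0.30224718] [-3.14134102e+00  1.54148468e-04  3.55699645e-01]
```

View pics/z5a.png

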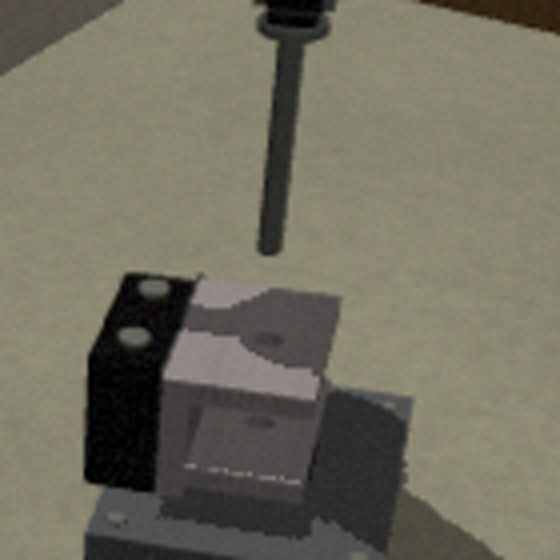

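View pics/z5b.png

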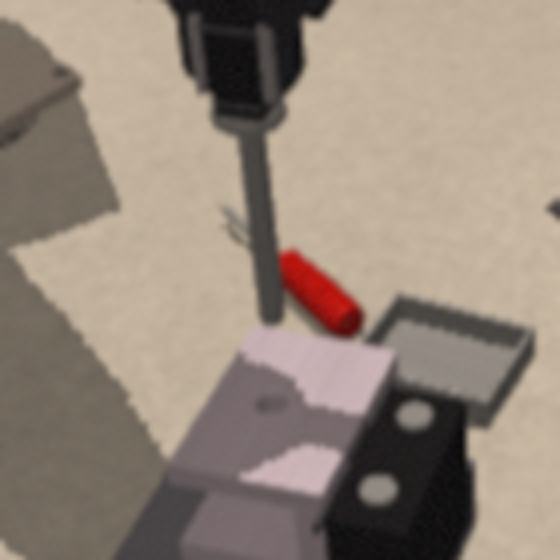

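View pics/wrist5.png

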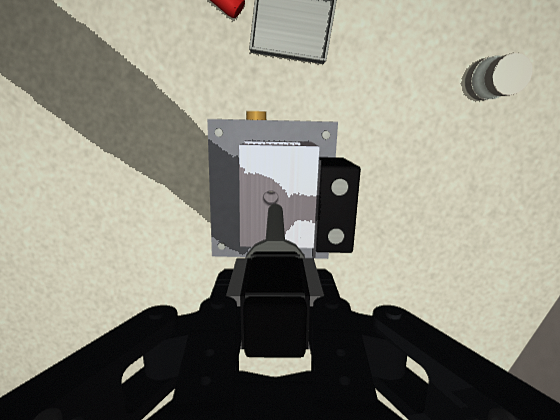

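The rod hangs above the port. In the wrist view the hole is at (270,197) and the tip at (274,207), and both overview cameras show tip and hole. I'll triangulate both.

```bash
python3 - <<'E'
from h import *
import cv2
a=np.load("side5.npz");b=np.load("scene5.npz");w=np.load("wrist5.npz")
def px(X,Y,x0,y0): return np.array([(X+.5)/4-.5+x0,(Y+.5)/4-.5+y0])
def tri(u,v):
    X=cv2.triangulatePoints(a["K"]@a["T"][:3],b["K"]@b["T"][:3],u.reshape(2,1),v.reshape(2,1));return (X[:3]/X[3]).ravel()
t=tri(px(269,248,290,60),px(271,318,140,160));h=tri(px(270,340,290,60),px(271,405,140,160))
print("tip",t,"hole",h,"wrist hole",ray(w["K"],w["T"],(270,197),.13))
print("side/scene hole at .13",ray(a["K"],a["T"],px(270,340,290,60),.13),ray(b["K"],b["T"],px(271,405,140,160),.13))
print("tip at z .179:",ray(a["K"],a["T"],px(269,248,290,60),.179),ray(b["K"],b["T"],px(271,318,140,160),.179))
R=Ro.from_euler("xyz",w["o"]);print("tip off tool",R.inv().apply(t-b["p"])*1000,"hole-tip tool",R.inv().apply(h-t)*1000)
c=cv2.resize(w["im"][170:270,220:330,::-1],None,fx=7,fy=6 and 7,interpolation=cv2.INTER_CUBIC);cv2.imwrite("pics/z5w.png",np.clip(c.astype(float)*1.5,0,255)[:600].astype(np.uint8))
E
```

```text
tip [ 0.5391768  -0.18091684  0.1815252 ] hole [ 0.53548011 -0.18433318  0.12942744] wrist hole [ 0.53523989 -0.18475688  0.13      ]
side/scene hole at .13 [ 0.53477122 -0.18388197  0.13      ] [ 0.5364021  -0.18462784  0.13      ]
tip at z .179: [ 0.54120742 -0.18504848  0.179     ] [ 0.5368908  -0.17877679  0.179     ]
tip off tool [ 4.37332265e-01 -6.52720355e-02  1.20509581e+02] hole-tip tool [-4.6469854   1.92823518 52.09799741]
```

View pics/z5w.png

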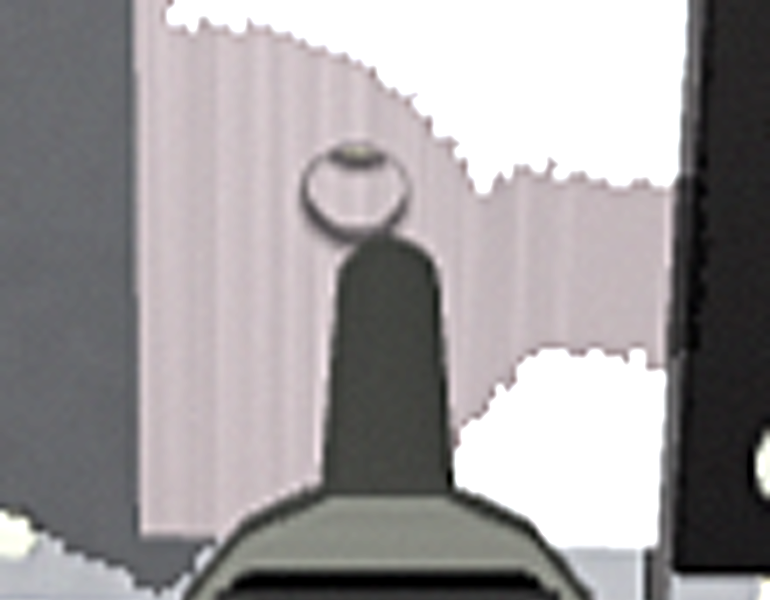

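servo_tool(
  moves=[
    [[-4.5,2,10],[0,0,0],10],
    [[0,0,20],[0,0,0],10],
    [[0,0,10],[0,0,0],10],
    [[0,0,0],[0,0,0],10],
    [[0,0,0],[0,0,0],10],
  ],
)

```text
clock: 8.2
ee_pos: [0.5356, -0.1859, 0.2629]
orientation: [3.141, -0.001, 0.354]
wrist_force: [0.5, -0.0, -1.3]
finger_gap: 0.247
```

```bash
python3 - <<'E'
from h import *
from plant import robot
import cv2
snap(robot,'side',6);snap(robot,'scene',6);snap(robot,'wrist',6)
a=np.load("side6.npz")["im"][90:170,315:395,::-1];b=np.load("scene6.npz")["im"][200:280,170:250,::-1];w=np.load("wrist6.npz")["im"][150:250,225:325,::-1]
f=lambda x,k:cv2.resize(x,None,fx=k,fy=k,interpolation=cv2.INTER_CUBIC)
cv2.imwrite("pics/z6.png",np.hstack([f(a,5),f(b,5)]));cv2.imwrite("pics/z6w.png",np.clip(f(w,6)*1.5,0,255).astype(np.uint8))
E
```

```text
8.2 [ 0.53560267 -0.18592424  0.2628725 ] [ 3.14098957e+00 -7.15795255e-04  3.53951083e-01]
8.25 [ 0.53575267 -0.18593155  0.26307469] [ 3.14069501e+00 -1.11491715e-03  3.54022568e-01]
8.3 [ 0.5357911  -0.18596203  0.26311855] [ 3.14059880e+00 -1.22675215e-03  3.53980422e-01]
```

View pics/z6.png

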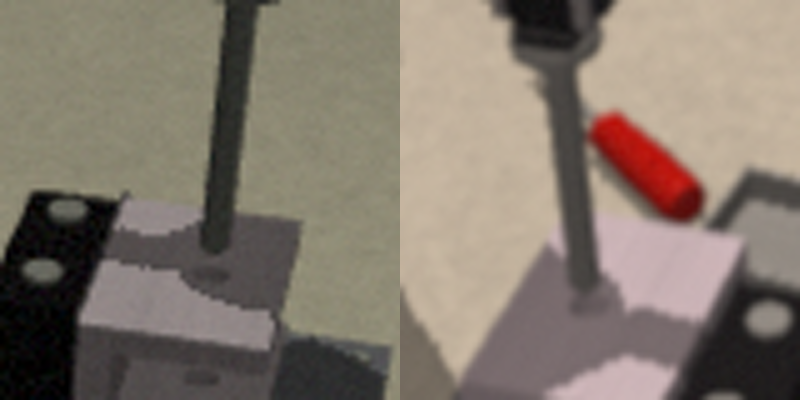

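View pics/z6w.png

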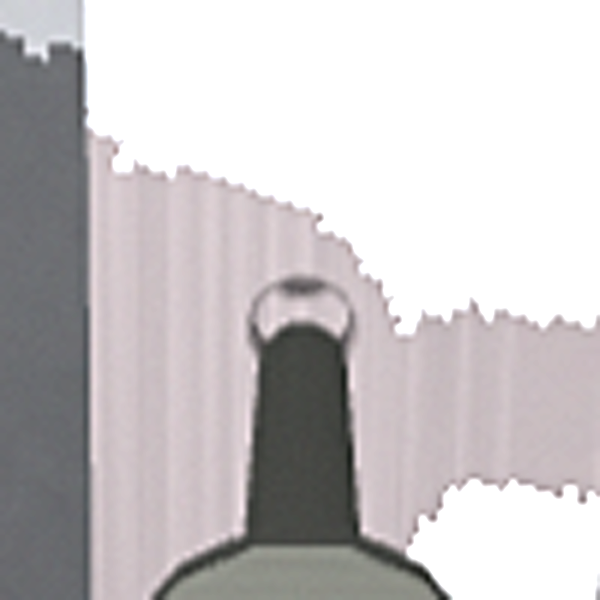

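```bash
python3 - <<'E'
from h import *
import cv2
a=np.load("side6.npz");b=np.load("scene6.npz");w=np.load("wrist6.npz")
def px(X,Y,x0,y0,k): return np.array([(X+.5)/k-.5+x0,(Y+.5)/k-.5+y0])
def tri(u,v):
    X=cv2.triangulatePoints(a["K"]@a["T"][:3],b["K"]@b["T"][:3],u.reshape(2,1),v.reshape(2,1));return (X[:3]/X[3]).ravel()
t=tri(px(213,246,315,90,5),px(184,286,170,200,5));h=tri(px(208,275,315,90,5),px(271,405,140,160,4))
R=Ro.from_euler("xyz",w["o"])
print("tip",t,"hole",h,R.inv().apply(h-t)*1000,"tip-TCP",R.inv().apply(t-b["p"])*1000)
hw=ray(w["K"],w["T"],px(301,316,225,150,6),.13);print("wrist hole",hw,R.inv().apply(hw-w["p"])*1000)
E
```

```text
tip [ 0.53692494 -0.18619093  0.14158186] hole [ 0.53641167 -0.18408025  0.12947153] [ 0.23532563 -2.16977682 12.10847317] tip-TCP [  0.86063497   0.52890427 121.4945627 ]
wrist hole [ 0.53498048 -0.18386501  0.13      ] [ -0.19676541  -2.38029552 133.11610399]
```

servo_tool(
  moves=[
    [[0,-2.2,0],[0,0,0],10],
    [[0,0,3],[0,0,0],10],
    [[0,0,3],[0,0,0],10],
    [[0,0,0],[0,0,0],10],
  ],
)

```text
clock: 8.85
ee_pos: [0.5343, -0.1837, 0.2558]
orientation: [-3.141, 0.001, 0.354]
wrist_force: [-0.8, 0.1, -2.3]
finger_gap: 0.252
```

servo_tool(
  moves=[
    [[0,0,2],[0,0,0],10],
    [[0,0,1],[0,0,0],10],
    [[0,0,0],[0,0,0],10],
  ],
)

```text
clock: 9.22
ee_pos: [0.5345, -0.1837, 0.2532]
orientation: [-3.141, 0.0, 0.354]
wrist_force: [0.5, 0.3, -2.2]
finger_gap: 0.25
```

servo_tool(
  moves=[
    [[0,0,1],[0,0,0],10],
    [[0,0,1],[0,0,0],10],
    [[0,0,0],[0,0,0],10],
  ],
)

```text
clock: 9.6
ee_pos: [0.5345, -0.1837, 0.2512]
orientation: [-3.141, 0.0, 0.354]
wrist_force: [0.4, 0.2, -1.6]
finger_gap: 0.249
```

servo_tool(
  moves=[
    [[0,0,1],[0,0,0],10],
    [[0,0,1],[0,0,0],10],
    [[0,0,0],[0,0,0],10],
  ],
)

```text
clock: 9.98
ee_pos: [0.5346, -0.1838, 0.2492]
orientation: [3.142, 0.0, 0.354]
wrist_force: [1.1, -0.5, -2.0]
finger_gap: 0.255
```

servo_tool(
  moves=[
    [[0,0,1],[0,0,0],10],
    [[0,0,0],[0,0,0],10],
  ],
)

```text
clock: 10.22
ee_pos: [0.5346, -0.1837, 0.2482]
orientation: [3.142, 0.0, 0.354]
wrist_force: [-0.0, -0.5, -2.3]
finger_gap: 0.247
```

servo_tool(
  moves=[
    [[0,0,1],[0,0,0],10],
    [[0,0,1],[0,0,0],10],
    [[0,0,0],[0,0,0],10],
  ],
)

```text
clock: 10.6
ee_pos: [0.5346, -0.1838, 0.2462]
orientation: [3.142, 0.0, 0.354]
wrist_force: [-0.3, -0.0, -2.7]
finger_gap: 0.25
```

servo_tool(
  moves=[
    [[0,0,1],[0,0,0],10],
    [[0,0,1],[0,0,0],10],
    [[0,0,0],[0,0,0],10],
  ],
)

```text
clock: 10.98
ee_pos: [0.5346, -0.1838, 0.2442]
orientation: [-3.142, 0.0, 0.354]
wrist_force: [-0.0, -0.1, -2.1]
finger_gap: 0.253
```

```bash
python3 - <<'E'
from h import *
from plant import robot
import cv2
snap(robot,'side',7);snap(robot,'wrist',7)
a=np.load("side7.npz")["im"][90:170,315:395,::-1];w=np.load("wrist7.npz")["im"][150:250,225:325,::-1]
f=lambda x,k:cv2.resize(x,None,fx=k,fy=k,interpolation=cv2.INTER_CUBIC)
cv2.imwrite("pics/z7.png",np.hstack([f(a,5),np.clip(f(w,4)*1.5,0,255).astype(np.uint8)]))
E
```

```text
10.975 [ 0.53458397 -0.18375396  0.24417418] [-3.14154880e+00  1.02404174e-04  3.53954205e-01]
11.025 [ 0.5345746  -0.18377169  0.24423817] [-3.14158716e+00  8.19081246e-05  3.53884081e-01]
```

View pics/z7.png

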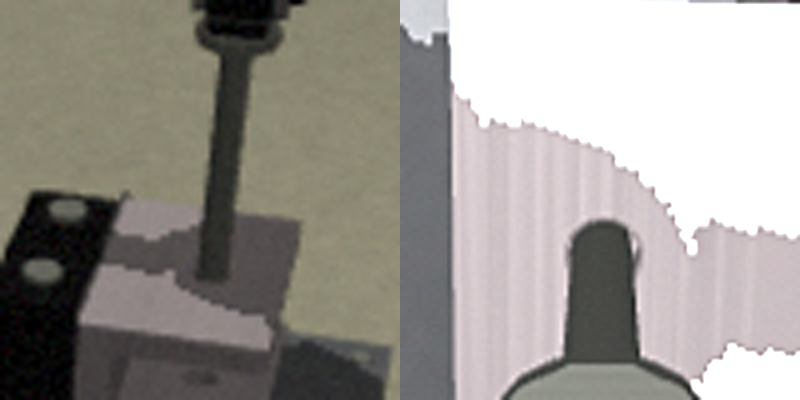

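servo_tool(
  moves=[
    [[0,0,4],[0,0,0],10],
    [[0,0,4],[0,0,0],10],
    [[0,0,4],[0,0,0],10],
    [[0,0,4],[0,0,0],10],
    [[0,0,0],[0,0,0],10],
  ],
)

```text
clock: 11.7
ee_pos: [0.5345, -0.1838, 0.2279]
orientation: [-3.141, 0.0, 0.354]
wrist_force: [0.9, -0.8, -2.4]
finger_gap: 0.252
```

servo_tool(
  moves=[
    [[0,0,4],[0,0,0],10],
    [[0,0,4],[0,0,0],10],
    [[0,0,4],[0,0,0],10],
    [[0,0,2],[0,0,0],10],
    [[0,0,0],[0,0,0],10],
  ],
)

```text
clock: 12.32
ee_pos: [0.5345, -0.1838, 0.2141]
orientation: [-3.142, 0.0, 0.354]
wrist_force: [0.2, -0.6, -2.6]
finger_gap: 0.25
```

servo_tool(
  moves=[
    [[0,0,3],[0,0,0],10],
    [[0,0,3],[0,0,0],10],
    [[0,0,1],[0,0,0],10],
    [[0,0,1],[0,0,0],10],
    [[0,0,0],[0,0,0],10],
  ],
)

```text
clock: 12.95
ee_pos: [0.5346, -0.1837, 0.2062]
orientation: [-3.142, 0.0, 0.354]
wrist_force: [1.6, -0.6, -2.0]
finger_gap: 0.251
```

servo_tool(
  moves=[
    [[0,0,1],[0,0,0],10],
    [[0,0,1],[0,0,0],10],
    [[0,0,0],[0,0,0],10],
  ],
)

```text
clock: 13.32
ee_pos: [0.5346, -0.1838, 0.2042]
orientation: [-3.142, 0.0, 0.354]
wrist_force: [1.3, -0.2, -2.9]
finger_gap: 0.251
```

servo_tool(
  moves=[
    [[0,0,1],[0,0,0],10],
    [[0,0,1],[0,0,0],10],
    [[0,0,0],[0,0,0],10],
  ],
)

```text
clock: 13.7
ee_pos: [0.5346, -0.1838, 0.2022]
orientation: [3.142, 0.0, 0.354]
wrist_force: [0.6, -0.7, -2.3]
finger_gap: 0.25
```

servo_tool(
  moves=[
    [[0,0,1],[0,0,0],10],
    [[0,0,1],[0,0,0],10],
    [[0,0,0],[0,0,0],10],
  ],
)

```text
clock: 14.08
ee_pos: [0.5346, -0.1838, 0.2002]
orientation: [-3.142, 0.0, 0.354]
wrist_force: [0.6, -0.4, -2.8]
finger_gap: 0.251
```

servo_tool(
  moves=[
    [[0,0,1],[0,0,0],10],
    [[0,0,1],[0,0,0],10],
    [[0,0,1],[0,0,0],10],
    [[0,0,1],[0,0,0],10],
    [[0,0,0],[0,0,0],10],
  ],
)

```text
clock: 14.7
ee_pos: [0.5346, -0.1838, 0.1962]
orientation: [-3.142, 0.0, 0.354]
wrist_force: [0.5, -1.3, -2.7]
finger_gap: 0.246
```

servo_tool(
  moves=[
    [[0,0,2],[0,0,0],10],
    [[0,0,2],[0,0,0],10],
    [[0,0,2],[0,0,0],10],
    [[0,0,2],[0,0,0],10],
    [[0,0,0],[0,0,0],10],
  ],
)

```text
clock: 15.32
ee_pos: [0.5346, -0.1838, 0.188]
orientation: [-3.141, 0.0, 0.354]
wrist_force: [1.7, -0.9, -3.5]
finger_gap: 0.252
```

servo_tool(
  moves=[
    [[0,0,2],[0,0,0],10],
    [[0,0,1],[0,0,0],10],
    [[0,0,1],[0,0,0],10],
    [[0,0,1],[0,0,0],10],
  ],
)

```text
clock: 15.82
ee_pos: [0.5348, -0.1836, 0.1835]
orientation: [-3.142, -0.001, 0.354]
wrist_force: [0.7, -0.5, 0.7]
finger_gap: 0.252
```

servo_tool(
  moves=[
    [[0,0,1],[0,0,0],10],
    [[0,0,1],[0,0,0],10],
    [[0,0,1],[0,0,0],10],
    [[0,0,0],[0,0,0],10],
  ],
)

```text
clock: 16.32
ee_pos: [0.5348, -0.1837, 0.1804]
orientation: [3.141, -0.001, 0.354]
wrist_force: [2.0, -0.2, 2.8]
finger_gap: 0.251
```

servo_tool(
  moves=[
    [[0,0,1],[0,0,0],10],
    [[0,0,1],[0,0,0],10],
    [[0,0,1],[0,0,0],10],
    [[0,0,1],[0,0,0],10],
  ],
)

```text
clock: 16.82
ee_pos: [0.5347, -0.1838, 0.1762]
orientation: [3.141, -0.0, 0.354]
wrist_force: [1.4, 0.7, 1.9]
finger_gap: 0.252
```

Drag is about 4–5 N and the rod is passing through the seal. Continuing.

servo_tool(
  moves=[
    [[0,0,2],[0,0,0],10],
    [[0,0,2],[0,0,0],10],
    [[0,0,2],[0,0,0],10],
    [[0,0,2],[0,0,0],10],
  ],
)

```text
clock: 17.32
ee_pos: [0.5347, -0.1838, 0.1682]
orientation: [3.141, -0.0, 0.354]
wrist_force: [1.4, 0.2, 3.3]
finger_gap: 0.252
```

servo_tool(
  moves=[
    [[0,0,2],[0,0,0],10],
    [[0,0,2],[0,0,0],10],
    [[0,0,2],[0,0,0],10],
    [[0,0,2],[0,0,0],10],
    [[0,0,2],[0,0,0],10],
  ],
)

```text
clock: 17.95
ee_pos: [0.5347, -0.1838, 0.1583]
orientation: [3.141, -0.0, 0.354]
wrist_force: [2.0, -0.3, 3.1]
finger_gap: 0.247
```

servo_tool(
  moves=[
    [[0,0,2],[0,0,0],10],
    [[0,0,2],[0,0,0],10],
    [[0,0,2],[0,0,0],10],
    [[0,0,0],[0,0,0],10],
  ],
)

```text
clock: 18.45
ee_pos: [0.5346, -0.1838, 0.1517]
orientation: [-3.142, 0.0, 0.354]
wrist_force: [4.3, -0.5, -1.3]
finger_gap: 0.246
```

```bash
python3 - <<'E'
from h import *
from plant import robot
import cv2
snap(robot,'side',8);snap(robot,'scene',8);print(robot.state()["wrist_force"])
a=np.load("side8.npz")["im"][90:190,305:405,::-1];b=np.load("scene8.npz")["im"][200:300,165:265,::-1]
f=lambda x,k:cv2.resize(x,None,fx=k,fy=k,interpolation=cv2.INTER_CUBIC)
cv2.imwrite("pics/z8.png",np.hstack([f(a,4),f(b,4)]))
E
```

```text
18.45 [ 0.53463603 -0.18382196  0.15165545] [-3.14152378e+00  2.51302332e-04  3.53891669e-01]
18.5 [ 0.53459733 -0.1838143   0.15161939] [-3.14141432e+00  3.81741882e-04  3.53876607e-01]
[ 4.07646012 -1.30990625 -1.63296403]
```

View pics/z8.png

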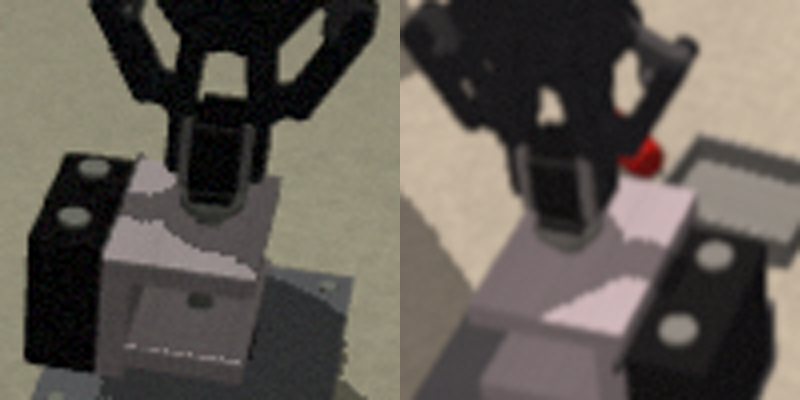

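servo_tool(
  moves=[
    [[0.6,0.2,0],[0,0,0],10],
    [[0,0,1],[0,0,0],10],
    [[0,0,1],[0,0,0],10],
    [[0,0,1],[0,0,0],10],
  ],
)

```text
clock: 19.05
ee_pos: [0.5349, -0.1837, 0.1495]
orientation: [-3.141, 0.0, 0.354]
wrist_force: [1.2, -0.5, 2.4]
finger_gap: 0.249
```

servo_tool(
  moves=[
    [[0,0,1],[0,0,0],10],
    [[0,0,1],[0,0,0],10],
    [[0,0,1],[0,0,0],10],
  ],
)

```text
clock: 19.42
ee_pos: [0.535, -0.1836, 0.1462]
orientation: [-3.141, 0.0, 0.354]
wrist_force: [0.3, -1.1, 1.4]
finger_gap: 0.252
```

servo_tool(
  moves=[
    [[0,0,1],[0,0,0],10],
    [[0,0,0],[0,0,0],10],
  ],
)

```text
clock: 19.68
ee_pos: [0.535, -0.1836, 0.1448]
orientation: [-3.141, 0.001, 0.354]
wrist_force: [1.5, -0.9, 0.7]
finger_gap: 0.249
```

servo_tool(
  moves=[
    [[0,0,1],[0,0,0],10],
    [[0,0,0],[0,0,0],10],
  ],
)

```text
clock: 19.92
ee_pos: [0.535, -0.1837, 0.1439]
orientation: [-3.141, 0.001, 0.354]
wrist_force: [1.3, -0.4, -0.1]
finger_gap: 0.251
```

servo_tool(
  moves=[
    [[0,0,1],[0,0,0],10],
    [[0,0,0],[0,0,0],10],
  ],
)

```text
clock: 20.18
ee_pos: [0.535, -0.1837, 0.143]
orientation: [-3.141, 0.0, 0.354]
wrist_force: [0.1, 0.3, -0.2]
finger_gap: 0.25
```

servo_tool(
  moves=[
    [[0,0,0.5],[0,0,0],10],
    [[0,0,0.5],[0,0,0],10],
    [[0,0,0],[0,0,0],10],
  ],
)

```text
clock: 20.55
ee_pos: [0.5352, -0.1836, 0.1428]
orientation: [3.142, -0.0, 0.354]
wrist_force: [-1.4, 0.6, 4.2]
finger_gap: 0.255
```

servo_tool(
  moves=[
    [[0,0,0.5],[0,0,0],10],
    [[0,0,0.5],[0,0,0],10],
    [[0,0,0],[0,0,0],10],
  ],
)

```text
clock: 20.92
ee_pos: [0.5352, -0.1837, 0.1427]
orientation: [3.141, -0.001, 0.354]
wrist_force: [-3.0, 1.5, 10.0]
finger_gap: 0.251
```

The force rises with no further travel, so the collar is seated at TCP z = 0.1427 (0.123 above the tip, matching the expected 0.143). I'll look before releasing.

```bash
python3 - <<'E'
from h import *
from plant import robot
import cv2
snap(robot,'side',9);snap(robot,'scene',9);print(robot.state()["wrist_force"])
a=np.load("side9.npz")["im"][90:190,305:405,::-1];b=np.load("scene9.npz")["im"][200:300,165:265,::-1]
f=lambda x,k:np.clip(cv2.resize(x,None,fx=k,fy=k,interpolation=cv2.INTER_CUBIC)*1.5,0,255).astype(np.uint8)
cv2.imwrite("pics/z9.png",np.hstack([f(a,4),f(b,4)]))
E
```

```text
20.925 [ 0.5351885  -0.18366154  0.1427376 ] [ 3.14098458e+00 -7.70859908e-04  3.54013128e-01]
20.975 [ 0.53518116 -0.18366327  0.14270422] [ 3.14104225e+00 -7.60060650e-04  3.54004674e-01]
[-2.03258641  0.32860895 10.08485829]
```

View pics/z9.png

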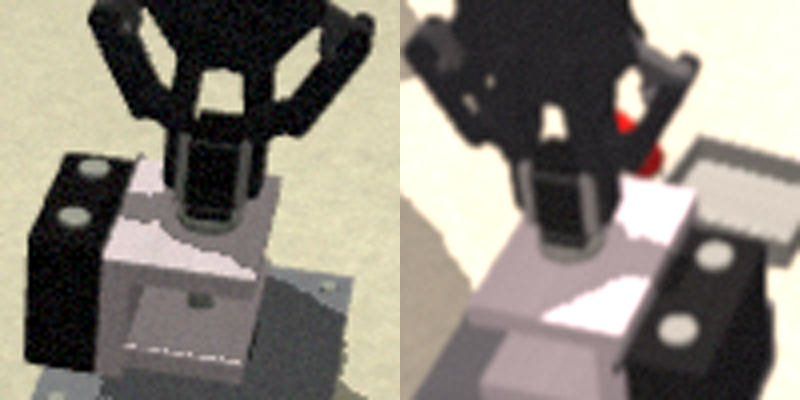

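servo_tool(
  moves=[
    [[0,0,-0.5],[0,0,0],10],
    [[0,0,0],[0,0,0],23],
    [[0,0,0],[0,0,0],30],
    [[0,0,0],[0,0,0],50],
    [[0,0,0],[0,0,0],60],
  ],
  grip_force=20,
)

```text
clock: 21.65
ee_pos: [0.5351, -0.1837, 0.1415]
orientation: [-3.141, 0.0, 0.354]
wrist_force: [0.6, 0.6, -0.4]
finger_gap: 0.702
```

servo_tool(
  moves=[
    [[0,0,0],[0,0,0],70],
    [[0,0,0],[0,0,0],70],
    [[0,0,-10],[0,0,0],70],
    [[0,0,-15],[0,0,0],70],
    [[0,0,-30],[0,0,0],70],
  ],
)

```text
clock: 22.28
ee_pos: [0.5347, -0.1835, 0.1974]
orientation: [-3.141, 0.001, 0.354]
wrist_force: [0.2, -0.3, -0.1]
finger_gap: 0.82
```

servo_tool(
  moves=[
    [[0,0,-50],[0,0,0],70],
    [[0,0,-50],[0,0,0],70],
    [[0,0,-30],[0,0,0],70],
    [[0,0,0],[0,0,0],70],
    [[0,0,0],[0,0,0],70],
  ],
)

```text
clock: 22.9
ee_pos: [0.535, -0.1837, 0.3267]
orientation: [-3.141, 0.0, 0.354]
wrist_force: [0.2, 1.0, -0.5]
finger_gap: 0.821
```

```bash
python3 - <<'E'
from h import *
from plant import robot
import cv2
snap(robot,'side',10);snap(robot,'scene',10);snap(robot,'wrist',10);print(robot.state()["wrist_force"])
a=np.load("side10.npz")["im"][90:190,305:405,::-1];b=np.load("scene10.npz")["im"][200:300,165:265,::-1]
f=lambda x,k:np.clip(cv2.resize(x,None,fx=k,fy=k,interpolation=cv2.INTER_CUBIC)*1.5,0,255).astype(np.uint8)
cv2.imwrite("pics/z10.png",np.hstack([f(a,4),f(b,4)]))
E
```

```text
22.9 [ 0.5349961  -0.18365196  0.32666994] [-3.14149785e+00  1.68418860e-04  3.53951253e-01]
22.95 [ 0.53470617 -0.18351516  0.32587935] [-3.14037823e+00  1.39157865e-03  3.53994135e-01]
23.0 [ 0.53461383 -0.18350756  0.32551385] [-3.13993376e+00  1.99696297e-03  3.53926488e-01]
[ 0.18985749 -0.05629497  0.21867337]
```

View pics/z10.png

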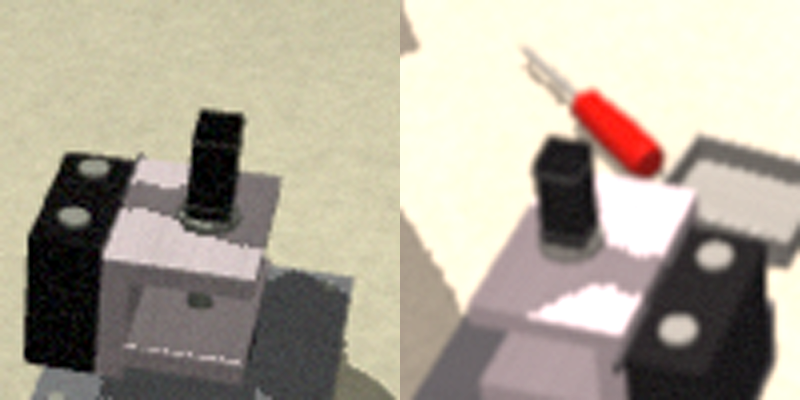

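View pics/wrist10.png

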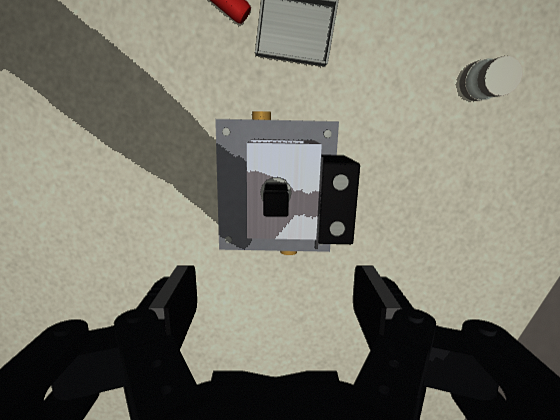

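View pics/scene10.png

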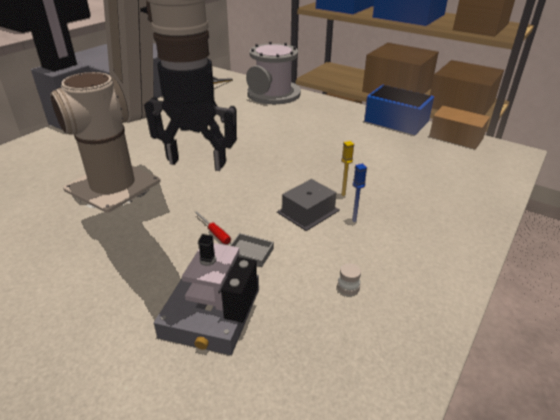

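```bash
python3 - <<'E'
from h import *
import cv2
w=np.load("wrist10.npz");d=w["d"];K=w["K"];T=w["T"]
def pt(u,v):
    q=np.median(d[v-3:v+4,u-3:u+4]);return T[:3,:3].T@(np.linalg.inv(K)@[u,v,1.]*q-T[:3,3])
print("grip top",pt(275,205),"plate",pt(310,160),pt(256,180),pt(310,230))
a=np.load("side9.npz")["im"];b=np.load("side10.npz")["im"]
f=lambda x:cv2.resize(x[125:155,340:375,::-1],None,fx=11,fy=11,interpolation=cv2.INTER_NEAREST)
cv2.imwrite("pics/cmp.png",np.clip(np.hstack([f(a),f(b)])*1.8,0,255).astype(np.uint8))
E
```

```text
grip top [ 0.53502784 -0.18538911  0.18391825] plate [ 0.55656493 -0.14260213  0.12928747] [ 0.51261266 -0.18049091  0.12914172] [ 0.58419182 -0.21099977  0.12954212]
```

View pics/cmp.png

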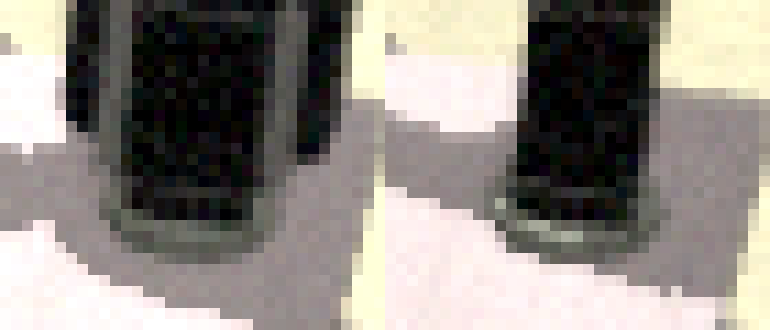

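Grip top minus plate is 54.6 mm, against 55 mm when home, and the collar didn't move on release. Handing in.

```bash
python3 -c "
from plant import robot
print(robot.state()['clock'],robot.close_job())"
```

```text
the job is handed in; nothing more can be done
23.05 None
```

The rod is home in the port: through both plates and the seal, collar down on the upper plate, and released. I handed the job in at 23.05 s with the arm clear above.

- **Threading:** I found the hole in the camera views, so no search was needed. The tip went into both plates on the first slow descent, with no plate touch felt. Seal drag was about 4–5 N, and the final push at seating was about 12 N. The largest sideways force I saw was about 4 N; a 0.6 mm shift cleared it.
- **Seating check:** The grip top measured 54.6 mm above the plate, against 55 mm expected when home. The collar looked the same in the side view before and after release, and the wrist force was near zero.
- **Bystanders:** In the last pictures the jar, tray, screwdriver and both look-alikes appear where they were. I judged this by eye and didn't measure it.
- **Disagreements:** The cameras differed by 1–2 mm on the hole position, within their calibration. The wrist depth read the plate about 1 mm low, so I relied on the height difference.

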